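# Slide the denture flask home under the platen of the flask press

### The job

The closed brass denture flask is waiting on the loading shelf of the flask press, a little off line. Push it with the fingertips along the shelf and in under the low platen until its rear face is home against the orange rear stop, with the flask square to the press and centred between the two columns. Only slide it - do not lift, pinch up or tip it, as the platen leaves just a few millimetres of headroom - and do not disturb the other things on the bench.

Things in the scene. Friction and masses are not known exactly. Their poses are not given: they have to be found in the camera images.
- flask: Closed brass denture flask, dark parting lines: a block 85 mm deep (its x), 100 mm wide (its y), 58 mm high, upright corners rounded to 14 mm radius, flat faces; 0.65 to 1 kg, takes 3 to 8 N to slide on its flat underside. Origin at the centre of its underside, z up. It starts on the loading shelf, its x axis within about 20 degrees of the press's.
- home (a point): Point on the bed of the fixed flask press, midway between the columns, below the screw spindle, where the centre of the flask's underside belongs. Axes of the press: x from the open loading end into the press (towards the rear stop), y left, z up. Two upright round columns, 24 mm diameter, 182 mm high above the bed, at x = 0, y = +83 and -83 mm (142 mm clear between them).
- shelf_end (a point): Middle of the free end edge of the aluminium loading shelf, on its top face, 301 mm in front of home; axes as home. Shelf and press bed are one level smooth face 30 mm above the bench, 190 mm wide, without rims or guides, running from here to 90 mm beyond home.
- stop (a point): Middle of the lower front edge of the orange rear stop, a fixed bar across the bed 130 mm wide (y) and 12 mm high; 42.5 mm beyond home, so a square flask that touches it stands with its centre at home. Axes as home.
- platen (a point): Centre of the underside of the fixed round steel platen, 76 mm diameter, 12 mm thick, 63 mm above the bed (5 mm above the flask's top). Above it, in heights over the bed: the spindle, the blue crosshead (x -22 to +22 mm, across both columns, 140 to 170 mm up) and the T-bar handle along y (190 mm long, 228 mm up). Axes as home.
- spare_half: Bystander: open aluminium flask half filled with plaster, 80 x 94 x 28 mm, on the bench. Origin at the centre of its underside.
- cast: Bystander: pink-orange dental cast with white teeth, 62 x 70 mm, 33 mm high, on the bench. Origin at the centre of its underside.
- bottle: Bystander: small brown glass bottle with a white cap, 44 mm diameter, 85 mm high, standing beside the press. Origin at the centre of its underside.
- bowl: Bystander: green mixing bowl, 100 mm diameter at the rim, 55 mm high, on the bench. Origin at the centre of its underside.
- spatula: Bystander: plaster spatula with a wooden handle, 190 mm long, lying on the bench beside the press along its own x. Origin on its underside near the middle.
- syringe: Bystander: clear and red syringe, about 130 mm long, lying on the bench along its own x. Origin on its underside near the middle.
- brush: Bystander: brush with a black handle, 170 mm long, lying on the bench along its own x. Origin on its underside near the middle.
Mind the look-alikes: they are no part of the job. Of the things like the flask, leave any that is purple; of the rest the larger one is meant.

How it is judged:
By the outcome, as a careful person would: the job done as asked, in the order asked, and still so for the second after the job is handed in, with the robot touching nothing.
It also fails if it takes over 61 s, if anything falls off the work surface, if the arm or the gripper's body presses on something with over 40 N, if the wrist force passes 120 N, or if a joint passes its speed limit or range.

### The arm

A 6-joint arm with a two-finger parallel gripper is mounted at the origin on the work surface. World frame = base frame: x ahead of the robot, y to its left, z up, the work surface at z = 0. Lengths are in mm, angles in rad, forces in N, time in s.
With the tool pointing down it reaches from about 350 to 775 mm from the base axis. Payload 7.3 kg.
Tool frame: the origin (TCP) lies between the finger pads; the fingertips stand 8 mm ahead of it and the grasp point (between the pads) lies 11 mm behind it; y points along the fingers, z is the direction in which the jaws open and shut, and the axes are right-handed (so a half turn about y gives the same grasp; the last joint's range is limited). The gripper opens to 92 mm and grips with 3 to 60 N. Pads are 19 mm wide; open, the fingers measure 130 mm over their backs; the gripper's body (75 mm by 190 mm) begins 47 mm behind the grasp point.
Start: joints at [-1.257, 0.342, 1.524, -0, 1.275, -0.146], TCP at [233.003, -470.486, 202.341] pointing down, gripper open.
Joint ranges: [-2.53, 2.53], [-0.77, 2.02], [0.04, 2.7], [-1, 4.14], [0.28, 2.66], [-3.11, 3.11]. Speed limits (rad/s): [2.57, 2.57, 3.14, 3.14, 3.14, 3.14].

### API

Orientations are given as [roll, pitch, yaw] about the fixed x, y, z axes, in that order (R = Rz(yaw) Ry(pitch) Rx(roll)).
In Python, from plant import bot, vision, job gives the robot as it stands. The module is installed in compiled form; this text tells all that it offers.
- The arm moves only by the tool arm_command, never from a script. Its argument "deltas" is a list of rows, each a list of 4 numbers: the shift along the tool's x, y, z in m, then the turn about the tool's y in degrees. In form: [[x, y, z, twist], ...]. A call has 1 to 5 rows; each row shifts and turns the commanded pose from where the row before left it, along the tool's axes as they then stand; what a row does not reach is not made up. A row lasts 1/10 s, in which the tool goes at most 50 mm and 8.59 degrees, less where a joint would pass 70% of its speed; a pose out of reach is approached as far as the arm can. A call is refused whole if a number of a shift passes 0.05 or a number of a turn 8.59, either way. A call with a gripper value outside its range is refused whole. "claw" is the closure in counts, from 0 (fully open) to 255 (shut), set as the call begins (left out, the last holds). The fingers move at their own pace and stop on an object; the grip force is fixed at half the most. Time passes only in rows, so rows that do not move let the fingers close. It gives the time, the measured TCP pose, the force and the opening at its end, in the units of the state.
- bot.get_obs(): the state, without advancing time (a new reading comes with each control period).
- vision.capture(name): name is "side" or "top"; returns a dict with "img" (420x560x3 uint8, red, green, blue), "camera_matrix" (3x3 intrinsics, pixels), "world_to_cam" (4x4, takes a point from world to camera coordinates). Camera axes: x right, y down, z forward; pixel columns grow to the right and rows downward; lengths in mm; the calibration is good to about 2 mm. A picture is of the moment at which its call begins. There is no depth.
- job.close_job(): hands the job in, once; it reports no verdict.
Trained networks look in a picture, given as the dict that the camera call returned (one of the last four; its "shot" number tells which), for a name from the list of things; names that differ only in an ending like _2 or _b are one class to them, and where a whole thing is asked for, a point or a joint stands for the part that bears it (a point fixed in the world has none). Each returns a list of dicts, best first, with "confidence" (0 to 1); they miss things now and then, are a little off and sometimes report something else, mostly with a low value. They report only what shows in the picture. A call takes as long as a camera call. They do not tell look-alikes from the thing itself.
- vision.find_in(picture, name): "xyz" ([x, y, z] in mm, in the coordinates of the camera as it stood for that picture, good to about 4 mm: the middle of the surface that is visible of it).
- vision.regions_of(picture, name): "mask" (420x560 bool, what is visible of it).
The state is a dict: "time": time; "joint_positions": joint angles; "dq": joint speeds; "tau": joint torques, N m; "tool_pos": TCP position; "tcp_rot": TCP orientation; "contact_force": force on the tool from outside, world axes, zero at the start; "moment": the same for the moment, N m; "grip_width": finger opening in mm.
Only numpy, scipy, OpenCV 4.12 (cv2) and the standard library are available. Lean on these libraries where they do the work, as an engineer would, in place of code of your own. Each camera call takes 0.05 s, during which the arm holds its last target. There are 200 camera calls.

## Working session

There is one attempt and no reset: what is moved stays moved. The work goes in short steps, Python scripts to look and compute and a tool call to move; the robot and the scene stay as the last step left them, time stands still between calls to the robot, and variables do not carry over. Pictures are saved under pics/ and viewed, about 8 in all and at most 12, crops included, and the job is handed in when it is done.

Besides the shell and the picture viewer there is one more tool, called after "Call:" as name([rows], argument=value, ...), one row to a line, values as JSON. arm_command: Moves the arm, as the interface text tells. Its arguments: {"type":"object","properties":{"deltas":{"type":"array","items":{"type":"array","items":{"type":"number"}}},"claw":{"type":"number"}},"required":["deltas"]}

```bash
mkdir -p pics
cat > h.py <<'E'
import numpy as np, cv2
from plant import bot, vision, job
def save(p,n): cv2.imwrite('pics/'+n,p['img'][:,:,::-1])
def w(p,x):
    T=np.linalg.inv(p['world_to_cam']); return (T@np.r_[x,1])[:3]
def px(p,X):
    c=p['world_to_cam']@np.r_[X,1]; q=p['camera_matrix']@c[:3]; return q[:2]/q[2]
def ray(p,uv,z):
    T=np.linalg.inv(p['world_to_cam']); d=T[:3,:3]@np.linalg.solve(p['camera_matrix'],np.r_[uv,1.]); o=T[:3,3]
    return o+d*(z-o[2])/d[2]
E
python3 - <<'E'
from h import *
o=bot.get_obs(); print({k:np.round(v,3).tolist() for k,v in o.items()})
ps={n:vision.capture(n) for n in('side','top')}
for n,p in ps.items():
    save(p,n+'1.png'); print(n, np.linalg.inv(p['world_to_cam'])[:3,3].round())
    for t in ['flask','stop','platen','spare_half']:
        for d in vision.find_in(p,t): 
            X=w(p,d['xyz']); print(t,round(d['confidence'],2),X.round(),px(p,X).round())
E
```

```text
{'time': 0.0, 'joint_positions': [-1.257, 0.343, 1.525, 0.0, 1.275, -0.146], 'dq': [0.0, -0.001, 0.0, -0.0, -0.001, -0.001], 'tau': [0.001, -43.124, -24.422, 0.072, 0.056, -0.0], 'tool_pos': [232.855, -470.033, 201.661], 'tcp_rot': [-1.572, 0.0, -2.682], 'contact_force': [-0.867, 0.353, 0.455], 'moment': [-0.064, -0.001, 0.013], 'grip_width': 91.692}
side [   24. -1020.   777.]
flask 0.84 [536. -10.  78.] [288. 204.]
flask 0.83 [ 392. -185.   57.] [267. 259.]
stop 0.86 [685. -28.  28.] [336. 210.]
platen 0.7 [681. -24.  32.] [334. 209.]
spare_half 0.57 [400. 390.  23.] [200. 171.]
spare_half 0.53 [ 356. -330.   14.] [279. 315.]
top [ 457.    3. 1395.]
flask 0.95 [ 409. -179.   57.] [348. 273.]
flask 0.79 [521.  30.  85.] [263. 228.]
flask 0.73 [453. 236.  39.] [181. 256.]
stop 0.78 [625.  15.  30.] [269. 188.]
platen 0.72 [621.  15.  35.] [269. 189.]
spare_half 0.91 [409. 417.  28.] [109. 273.]
```

Run:
```python
import cv2
a=cv2.imread('pics/top1.png');cv2.imwrite('pics/top1b.png',cv2.resize(a[120:360,60:420],(800,533),interpolation=cv2.INTER_CUBIC))
```

```text
(no output)
```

View pics/side1.png

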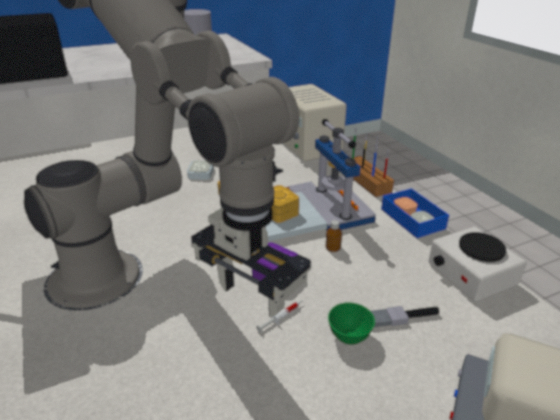

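View pics/top1b.png

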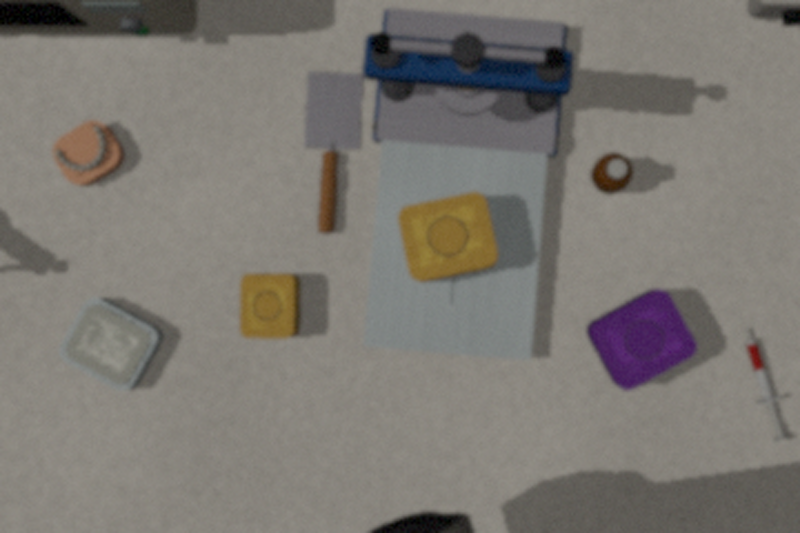

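Flask look-alikes in the top view are purple at (348,273), small brass at (181,256) and large brass on the shelf at (263,228). The shelf one fits: it isn't purple, it's the larger brass one, and it stands on the shelf. Next I confirm it in a crop, fit the press geometry and check the gripper body height, because the crosshead is low.

```bash
cat >> h.py <<'E'
from scipy.optimize import minimize
from scipy.spatial.transform import Rotation as Rn
def flask_pts(L=85,W=100,r=14):
    pts=[]
    for a in np.linspace(0,2*np.pi,60,endpoint=False):
        c,s=np.cos(a),np.sin(a); pts.append([np.sign(c)*(L/2-r)+r*c,np.sign(s)*(W/2-r)+r*s])
    return np.array(pts)
def fitflask(p,mask,x0):
    m=mask.astype(np.uint8)
    ys,xs=np.nonzero(m)
    def hull(v):
        c,s=np.cos(v[2]),np.sin(v[2]); P=flask_pts()@np.array([[c,s],[-s,c]])+v[:2]
        uv=[px(p,[*q,z]) for q in P for z in(30,88)]
        return cv2.convexHull(np.float32(uv))
    def cost(v):
        k=8; im=np.zeros((420*2,560*2),np.uint8); h=hull(v)
        cv2.fillConvexPoly(im,np.round((h*2+.5)*256).astype(np.int32),1,shift=8)
        M=cv2.resize(m,None,fx=2,fy=2,interpolation=cv2.INTER_NEAREST)
        return float((im!=M).sum())
    best=None
    for a in (x0[2]-.15,x0[2],x0[2]+.15):
        v0=np.array([x0[0],x0[1],a]); S=np.vstack([v0]+[v0+d for d in np.diag([8,8,.1])])
        r=minimize(cost,v0,method='Nelder-Mead',options=dict(initial_simplex=S,maxiter=150))
        if best is None or r.fun<best.fun: best=r
    return best.x,best.fun,hull(best.x)
def brass(p,near,rad=45):
    hsv=cv2.cvtColor(p['img'],cv2.COLOR_RGB2HSV); m=((hsv[...,0]>14)&(hsv[...,0]<32)&(hsv[...,1]>110)).astype(np.uint8)
    n,l,st,c=cv2.connectedComponentsWithStats(m)
    i=1+np.argmax([st[k,4] if np.hypot(*(c[k]-near))<rad else 0 for k in range(1,n)])
    b=(l==i).astype(np.uint8); return cv2.morphologyEx(b,cv2.MORPH_CLOSE,np.ones((9,9)))
E
python3 - <<'E'
from h import *
p=vision.capture('top'); s=vision.capture('side')
m=brass(p,(263,228)); print('area',m.sum())
v,f,h=fitflask(p,m,[521,25,.15]); print('flask',v.round(3),'res px',f/4)
# shelf corners from crop view
for n,c in dict(endL=(366,347),endR=(533,357),bedL=(375,140),bedR=(556,153),backL=(385,9),backR=(567,23)).items():
    uv=np.array(c)/2.2222+[60,120]; print(n,uv.round(1),ray(p,uv,30 if n[:3]=='end' else 30).round(1))
k=4; A=cv2.resize(p['img'][110:290,210:330],None,fx=k,fy=k,interpolation=cv2.INTER_CUBIC)[:,:,::-1].copy()
cv2.polylines(A,[np.int32((h-[210,110]+.5)*k)],True,(0,0,255),1)
A=A[:600]
B=s['img'][90:320,170:330]; B=cv2.resize(B,None,fx=2,fy=2.0)[:,:,::-1].copy()
o=bot.get_obs(); R=Rn.from_euler('xyz',o['tcp_rot']).as_matrix(); T=o['tool_pos']
print(R.round(2))
for H,col in((-58,(0,255,0)),(-98,(0,255,255)),(-138,(0,0,255)),(-178,(255,0,255))):
    q=[px(s,T+R@np.array([a,H,b])) for a,b in((37,95),(37,-95),(-37,-95),(-37,95))]
    cv2.polylines(B,[np.int32((np.array(q)-[170,90])*2)],True,col,1)
C=np.zeros((600,800,3),np.uint8); C[:A.shape[0],:A.shape[1]]=A; C[:460,480:800]=B
cv2.imwrite('pics/c1.png',C)
E
```

```text
area 1321
flask [5.2414e+02 3.1707e+01 2.0100e-01] res px 138.5
endL [224.7 276.2] [401.6 126.8  30. ]
endR [299.9 280.7] [390.2 -62.1  30. ]
bedL [228.8 183. ] [637.5 118.2  30. ]
bedR [310.2 188.9] [622.5 -89.5  30. ]
backL [233.3 124.1] [790.5 107.7  30. ]
backR [315.2 130.4] [ 774.1 -103.2   30. ]
[[-0.9   0.    0.44]
 [-0.44 -0.   -0.9 ]
 [-0.   -1.    0.  ]]
```

View pics/c1.png

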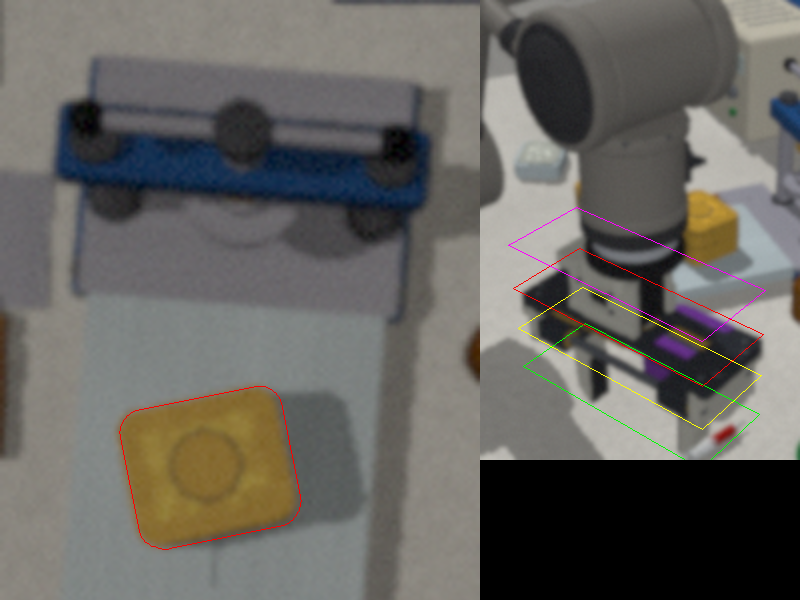

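The crop confirms the target: large brass flask on the shelf, its outline fits, and the purple and small brass ones are elsewhere. Next I fit the press axes from the shelf edges and work out the approach.

```bash
cat >> h.py <<'E'
def edge(p,A,B,z,rng=10,n=40):
    """subpixel edge near world line A-B at z; returns world points"""
    g=cv2.GaussianBlur(p['img'],(0,0),1.0).astype(float); out=[]
    a,b=px(p,[*A,z]),px(p,[*B,z]); d=(b-a)/np.linalg.norm(b-a); nn=np.array([-d[1],d[0]])
    t=np.arange(-rng,rng+.01,.25)
    for s in np.linspace(0,1,n):
        q=a+s*(b-a)+t[:,None]*nn; m=q.astype(np.float32)
        pr=np.stack([cv2.remap(g[...,c],m[:,:1],m[:,1:],1)[:,0] for c in range(3)],1)
        G=np.linalg.norm(np.gradient(pr,axis=0),axis=1); i=G.argmax(); out.append(ray(p,q[i],z)[:2])
    out=np.array(out); 
    for _ in range(3):
        c=np.median(out,0) if False else out.mean(0); u=np.linalg.svd(out-c)[2]; e=(out-c)@u[1]; k=abs(e)<max(1.5*np.std(e),.6); out=out[k]
    c=out.mean(0);u=np.linalg.svd(out-c)[2]; return c,u[0]*np.sign(u[0][np.argmax(abs(u[0]))]),len(out),np.std((out-c)@u[1])
E
python3 - <<'E'
from h import *
p=vision.capture('top')
e=np.array([396,32.4]); psi=-.075; X=np.array([np.cos(psi),np.sin(psi)]);Y=np.array([-X[1],X[0]])
L={}
for n,A,B,z in(('left',e+95*Y+15*X,e+95*Y+225*X,30),('right',e-95*Y+15*X,e-95*Y+225*X,30),('end',e+85*Y,e-85*Y,30),
  ('chF',e+279*X+90*Y,e+279*X-90*Y,200),('chB',e+323*X+90*Y,e+323*X-90*Y,200)):
    c,u,k,s=edge(p,A,B,z,5); a=np.arctan2(u[1],u[0]) 
    if n in('end','chF','chB'): a-=np.pi/2
    d=c-e; print(n,'ang',round(a,4),'press xy',(d@X).round(1),(d@Y).round(1),k,round(s,2))
E
```

```text
left ang -0.0905 press xy 135.4 97.9 23 0.59
right ang -0.0832 press xy 127.1 -92.7 29 0.46
end ang -0.0829 press xy -1.5 1.0 27 0.67
chF ang -0.0844 press xy 272.7 6.6 28 0.82
chB ang -0.0794 press xy 322.4 -3.1 29 0.56
```

Call:
arm_command([
  [0,0,-0.04,8],
  [0,0,-0.045,8],
  [0,0,-0.05,8],
  [0,0,-0.05,6],
  [0,0,-0.05,0],
], claw=150)

```text
time: 1.15
tool_pos: [192.5, -241.0, 202.2]
tcp_rot: [-1.571, 0.0, 3.073]
contact_force: [1.6, 0.1, 1.4]
grip_width: 56.6
```

Call:
arm_command([
  [-0.05,0,-0.03,1],
  [-0.05,0,-0.04,0],
  [-0.05,0,-0.04,0],
  [-0.04,0,-0.045,0],
  [-0.034,0,-0.045,0],
])

```text
time: 1.65
tool_pos: [391.7, -90.6, 202.6]
tcp_rot: [-1.57, 0.001, 3.06]
contact_force: [0.7, -0.7, 0.2]
grip_width: 37.6
```

Call:
arm_command([
  [0,0,-0.05,0],
  [0,0,-0.04,0],
  [0,0,-0.009,0],
  [0,0,0,0],
  [0,0,0,0],
])

```text
time: 2.15
tool_pos: [398.1, 5.8, 202.4]
tcp_rot: [-1.57, 0.0, 3.06]
contact_force: [-0.5, -0.2, -0.3]
grip_width: 37.9
```

Call:
arm_command([
  [-0.02,0,-0.02,0],
  [-0.02,0.02,-0.015,0],
  [0,0.04,0,0],
  [0,0.04,0,0],
  [0,0.02,0,0],
])

```text
time: 2.65
tool_pos: [439.2, 36.5, 79.5]
tcp_rot: [-1.57, -0.004, 3.058]
contact_force: [-0.3, -0.2, -0.3]
grip_width: 37.5
```

Call:
arm_command([
  [0,0.02,0,0],
  [0,0.009,0,0],
  [0,0,0,0],
])

```text
time: 2.95
tool_pos: [440.3, 37.0, 52.5]
tcp_rot: [-1.571, -0.002, 3.058]
contact_force: [-0.6, -0.7, 1.2]
grip_width: 37.4
```

```bash
cat >> h.py <<'E'
HM=np.array([694.7,11.0]);PSI=-.084;PX=np.array([np.cos(PSI),np.sin(PSI)]);PY=np.array([-PX[1],PX[0]])
def toP(v): d=np.asarray(v)[:2]-HM; return np.array([d@PX,d@PY])
def toW(x,y,z): return np.r_[HM+x*PX+y*PY,z+30]
E
python3 - <<'E'
from h import *
s=vision.capture('side');p=vision.capture('top'); o=bot.get_obs(); T=o['tool_pos']; print(T.round(1),toP(T).round(1),o['tcp_rot'].round(3))
R=Rn.from_euler('xyz',o['tcp_rot']).as_matrix()
k=4;x0,y0=190,80
B=cv2.resize(s['img'][y0:y0+150,x0:x0+200],None,fx=k,fy=k,interpolation=cv2.INTER_CUBIC)[:,:,::-1].copy()
for H,col in((8,(255,255,255)),(-58,(0,255,0)),(-98,(0,255,255)),(-138,(0,0,255))):
    q=[px(s,T+R@np.array([a,H,b])) for a,b in((37,95),(37,-95),(-37,-95),(-37,95))]
    cv2.polylines(B,[np.int32((np.array(q)-[x0,y0]+.5)*k)],True,col,1)
for z,col in((140,(255,0,255)),(170,(255,0,255))):
    q=[px(s,toW(a,b,z)) for a,b in((-22,105),(-22,-105),(22,-105),(22,105))]
    cv2.polylines(B,[np.int32((np.array(q)-[x0,y0]+.5)*k)],True,col,1)
cv2.imwrite('pics/s2.png',B)
E
```

```text
[441.4  37.4  53.9] [-254.6    5. ] [-1.571e+00  1.000e-03  3.059e+00]
```

View pics/s2.png

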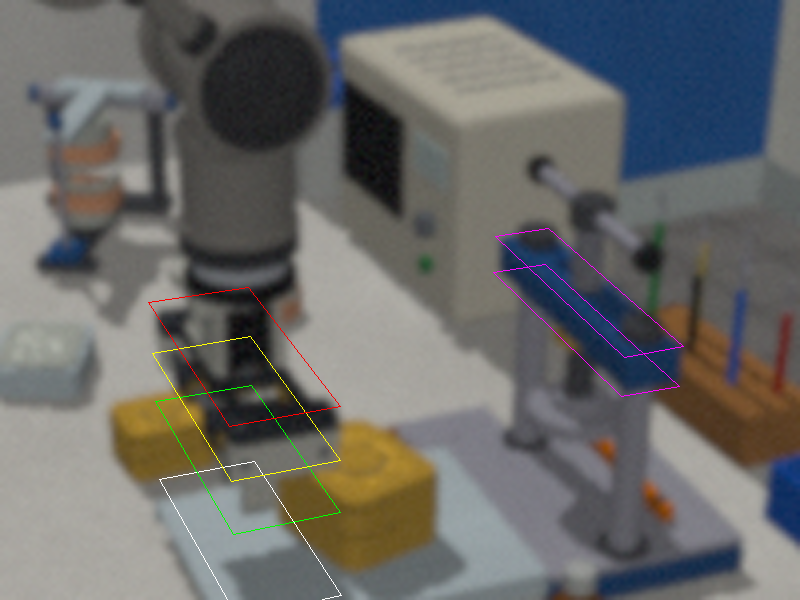

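The side view shows the gripper's black palm near (335,410), about 25 mm thick, with its top roughly 140 mm above the tips. It can conflict with the crosshead at (500–680, 230–395), so I'll watch the final reach. I start pushing square now; the left corner should meet the left finger first and the flask should turn straight.

Call:
arm_command([
  [-0.012,0,0,0],
  [-0.012,0,0,0],
  [-0.012,0,0,0],
  [-0.012,0,0,0],
  [-0.012,0,0,0],
])

```text
time: 3.55
tool_pos: [499.1, 33.9, 54.3]
tcp_rot: [-1.572, -0.003, 3.061]
contact_force: [-5.7, 2.8, 2.5]
grip_width: 38.1
```

Call:
arm_command([
  [-0.01,0,0,0],
  [-0.01,0,0,0],
  [-0.01,0,0,0],
  [-0.008,0,0,0],
  [0,0,0,0],
])

```text
time: 4.05
tool_pos: [538.7, 30.0, 54.3]
tcp_rot: [-1.571, 0.0, 3.06]
contact_force: [-2.1, 0.1, 2.6]
grip_width: 37.6
```

Run:
```python
from h import *
s=vision.capture('side');p=vision.capture('top'); o=bot.get_obs(); T=o['tool_pos']; print(T.round(1),toP(T).round(1),o['tcp_rot'].round(3),o['contact_force'].round(1))
k=4
A=cv2.resize(p['img'][130:280,210:310],None,fx=k,fy=k,interpolation=cv2.INTER_CUBIC)[:,:,::-1]
B=cv2.resize(s['img'][100:250,210:310],None,fx=k,fy=k,interpolation=cv2.INTER_CUBIC)[:,:,::-1]
cv2.imwrite('pics/c3.png',np.hstack([A,B]))
```

```text
[538.7  30.   54.2] [-157.     5.9] [-1.571e+00  1.000e-03  3.060e+00] [-0.8  0.2  1.7]
```

View pics/c3.png

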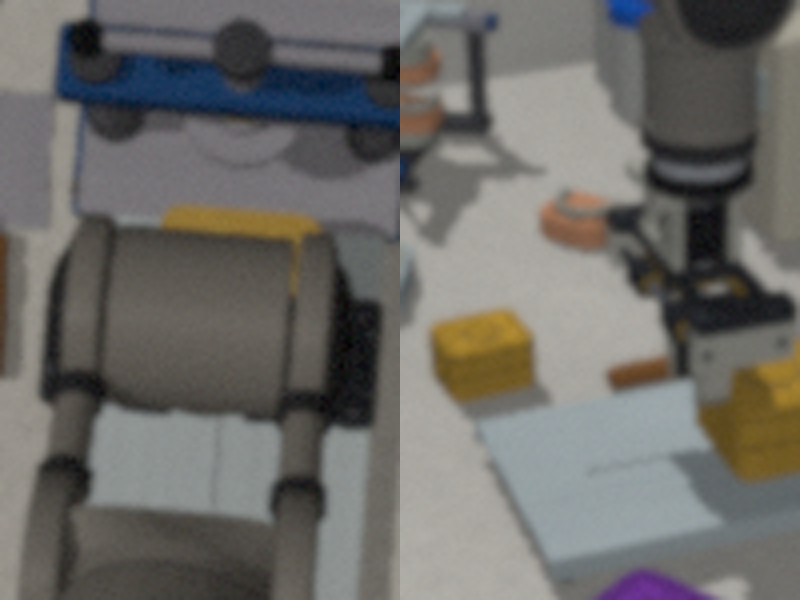

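The top view shows the flask's rear edge at (165–320, 208–218) ahead of the wrist, nearly square. I'll measure it with an edge fit, which also gives the effective finger reach.

```bash
cat >> h.py <<'E'
def rear(p,xr,yc=0,w=32,rng=4):
    c,u,k,s=edge(p,(HM+xr*PX+(yc+w)*PY),(HM+xr*PX+(yc-w)*PY),88,rng,30)
    a=np.arctan2(u[1],u[0])-np.pi/2; a=(a+np.pi/2)%np.pi-np.pi/2
    return toP(c),np.degrees(a-PSI),k,s
def yext(p,z=88):
    b=brass(p,px(p,toW(*YC,58)),40); ys,xs=np.nonzero(b); return b
E
python3 - <<'E'
from h import *
p=vision.capture('top'); s=vision.capture('side')
xr=toP(ray(p,np.array([242,214])/4+[210,130],88))[0]; print('guess',xr)
print('rear',rear(p,xr))
# visible brass mask in top: extremes in press coords at z=88
b=brass(p,np.array([270,183]),40); ys,xs=np.nonzero(b)
P=np.array([toP(ray(p,(x,y),88)) for x,y in zip(xs,ys)]); print(P.min(0),P.max(0),len(P))
# side: brass region nearest
b=brass(s,px(s,toW(-100,0,30)),40); c=cv2.convexHull(np.argwhere(b)[:,::-1].astype(np.int32)); print(cv2.boundingRect(c), b.sum())
# fit in both views: only visible silhouette parts -> compare right-side bottom edge in side view
for v in(-6,0,6): print(v,[px(s,toW(xr-85+14,v-50,0)).round(1),px(s,toW(xr-14,v-50,0)).round(1)])
k=8; B=cv2.resize(s['img'][170:245,285:370],None,fx=k,fy=k,interpolation=cv2.INTER_CUBIC)[:,:,::-1].copy()
def dr(x,y,z):return np.int32((px(s,toW(x,y,z))-[285,170]+.5)*k)
for v,col in((-5,(255,0,0)),(0,(0,255,0)),(5,(0,0,255))):
  for z in(0,58): cv2.polylines(B,[np.array([dr(xr-14,v-50,z),dr(xr-71,v-50,z)])],False,col,1)
  cv2.line(B,tuple(map(int,dr(xr,v+36,58))),tuple(map(int,dr(xr,v-36,58))),col,1)
cv2.imwrite('pics/s4.png',B)
E
```

```text
guess -65.88307536920132
rear (array([-75.69443683,   1.08314814]), np.float64(0.026741089370414386), 22, np.float64(0.12769288485718513))
[-83.94385283 -50.93697203] [-63.32454128  42.16442972] 228
(285, 185, 35, 35) 811
-6 [array([297.3, 220.9]), array([315.5, 217.1])]
0 [array([296.4, 219.8]), array([314.6, 216. ])]
6 [array([295.6, 218.7]), array([313.8, 214.9])]
```

View pics/s4.png

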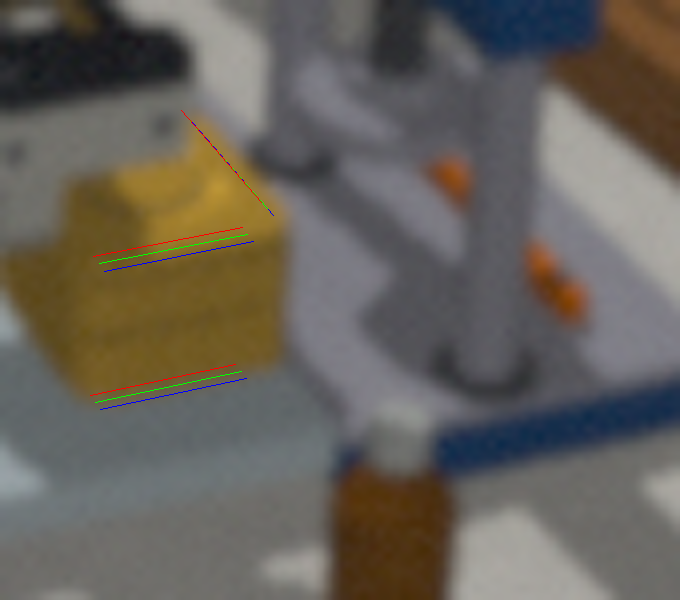

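The cues disagree on y: the top mask says about −4, the side view about +5. I'll back the gripper off for a clear top view and fit the whole flask.

Call:
arm_command([
  [0.03,0,0,0],
  [0.04,0,0,0],
  [0.04,0,0,0],
  [0.03,0,0,0],
  [0,0,0,0],
])

```text
time: 4.75
tool_pos: [395.0, 42.0, 53.4]
tcp_rot: [-1.571, -0.003, 3.061]
contact_force: [-0.6, -0.2, 0.3]
grip_width: 37.5
```

```bash
cat > m.py <<'E'
from h import *
import sys
x0=[float(a) for a in sys.argv[1:3]]
p=vision.capture('top'); s=vision.capture('side'); o=bot.get_obs(); print('tcp',toP(o['tool_pos']).round(1),o['tool_pos'].round(1))
for n,q in(('top',p),('side',s)):
    m=brass(q,px(q,toW(*x0,29)),40); W=toW(*x0,0)
    v,f,h=fitflask(q,m,[W[0],W[1],PSI]); print(n,'flask',toP(v).round(1),np.degrees(v[2]-PSI).round(2),'res',f/4,m.sum())
    # press references in same view
    print(' colour-fit bbox',cv2.boundingRect(np.argwhere(m)[:,::-1].astype(np.int32)))
for n,A,B,z in(('R',(-285,-95),(-180,-95),0),('L',(-285,95),(-95,95),0)):
    for nm,q in(('top',p),('side',s)):
        c,u,k,sd=edge(q,toW(*A,0)[:2],toW(*B,0)[:2],30,4); print(nm,n,toP(c).round(1),np.degrees(np.arctan2(u[1],u[0])-PSI).round(2),k,sd.round(2))
cv2.imwrite('pics/tmp_top.png',p['img'][:,:,::-1]); cv2.imwrite('pics/tmp_side.png',s['img'][:,:,::-1])
E
python3 m.py -107 0
```

```text
tcp [-296.3    5.6] [399.9  41.5  54. ]
top flask [-104.1   -4. ] -1.21 res 156.75 1328
 colour-fit bbox (249, 182, 41, 36)
side flask [-100.8   -0.4] -5.82 res 117.25 1040
 colour-fit bbox (281, 184, 40, 36)
top R [-233.2  -95.4] 0.9 28 0.32
side R [-230.7  -94.4] 0.21 25 0.55
top L [-185.1   95.6] -0.84 26 0.64
side L [-182.7  101. ] 0.12 27 1.6
```

```bash
cat > e.py <<'E'
from h import *
import sys
X,Y=map(float,sys.argv[1:3]); sides=sys.argv[3] if len(sys.argv)>3 else 'RFLS'
p=vision.capture('top')
r={}
for n,A,B in(('R',(42.5,32),(42.5,-32)),('F',(-42.5,32),(-42.5,-32)),('L',(-25,50),(25,50)),('S',(-25,-50),(25,-50))):
    if n not in sides: continue
    c,u,k,s=edge(p,toW(X+A[0],Y+A[1],58)[:2],toW(X+B[0],Y+B[1],58)[:2],88,4); a=np.degrees(np.arctan2(u[1],u[0])-PSI)
    print(n,toP(c).round(1),((a+45)%90-45).round(2),k,s.round(2))
for x in(-22,22):
    c,u,k,s=edge(p,toW(x,95,170)[:2],toW(x,-95,170)[:2],200,4); print('ch',toP(c).round(1),(np.degrees(np.arctan2(u[1],u[0])-PSI)%90).round(2),k,s.round(2))
k=4;x0,y0=215,120
A=cv2.resize(p['img'][y0:y0+120,x0:x0+110],None,fx=k,fy=k,interpolation=cv2.INTER_CUBIC)[:,:,::-1].copy()
def dr(x,y,z): return np.int32((px(p,toW(x,y,z))-[x0,y0]+.5)*k)
cv2.polylines(A,[np.array([dr(X+a,Y+b,58) for a,b in flask_pts()])],True,(0,0,255),1)
for sg in(1,-1): cv2.polylines(A,[np.array([dr(12*np.cos(t),83*sg+12*np.sin(t),182) for t in np.linspace(0,6.28,24)])],True,(0,255,0),1)
cv2.polylines(A,[np.array([dr(x,y,170) for x,y in((-22,100),(-22,-100),(22,-100),(22,100))])],True,(0,255,255),1)
cv2.line(A,tuple(map(int,dr(-150,0,0))),tuple(map(int,dr(-50,0,0))),(255,255,255),1)
cv2.polylines(A,[np.array([dr(38*np.cos(t),38*np.sin(t),75) for t in np.linspace(0,6.28,40)])],True,(255,0,255),1)
cv2.imwrite('pics/t5.png',A)
E
python3 e.py -104 -4
```

```text
R [-62.4  -1.9] 0.96 26 0.34
F [-149.9   -2. ] 0.26 28 0.43
L [-99.4  45. ] -0.51 26 0.43
S [-101.8  -53.5] 0.62 25 0.36
ch [-26.4   9. ] 0.1 23 0.53
ch [22.8  2.8] 89.99 27 0.59
```

View pics/t5.png

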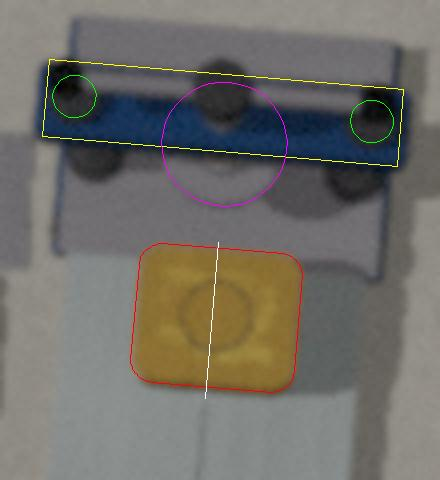

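Flask is now at about (−105, −4), yaw ≈ 0.3°; the red outline fits and the shelf scribe line agrees with the white centre line. Before the last stretch I need the palm's real size against the crosshead.

Run:
```python
from h import *
p=vision.capture('top'); s=vision.capture('side'); o=bot.get_obs(); T=o['tool_pos']
for uv in((362,300),(362,425),(380,360)):
    q=np.array(uv)/4+[210,130]-.4
    for z in(170,190): print(uv,z,(toP(ray(p,q,z))-[-157,5.9]).round(1))
R=Rn.from_euler('xyz',o['tcp_rot']).as_matrix()
k=8; c=px(s,T+R@np.array([0,-100,40])); x0,y0=np.int32(c-[48,40])
B=cv2.resize(s['img'][y0:y0+75,x0:x0+100],None,fx=k,fy=k,interpolation=cv2.INTER_CUBIC)[:,:,::-1].copy()
for H,col in((-58,(0,255,0)),(-78,(255,255,0)),(-98,(0,255,255)),(-118,(255,0,0)),(-138,(0,0,255))):
  for zz in (95,):
    q=[px(s,T+R@np.array([a,H,b])) for a,b in((37.5,95),(-37.5,95),(-37.5,0))]
    cv2.polylines(B,[np.int32((np.array(q)-[x0,y0]+.5)*k)],False,col,1)
cv2.imwrite('pics/s6.png',B)
```

```text
(362, 300) 170 [ 37.7 -83.9]
(362, 300) 190 [ 35.8 -83.1]
(362, 425) 170 [-33.3 -89.6]
(362, 425) 190 [-34.1 -88.7]
(380, 360) 170 [  4.4 -96.9]
(380, 360) 190 [  3.  -95.8]
```

View pics/s6.png

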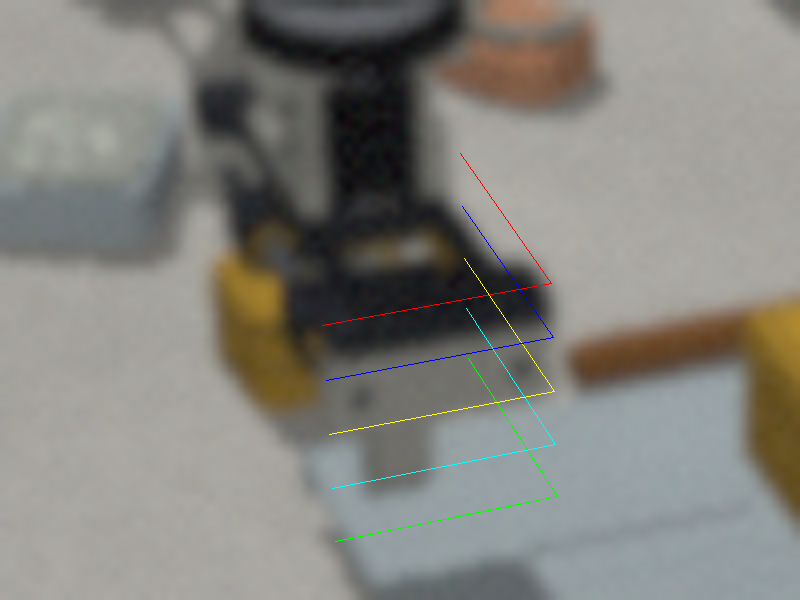

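The palm spans about ±36 mm in x. Its end face sits roughly 98–141 mm behind the TCP, at crosshead height, so with the tool vertical it can't pass x = −22. The fingertips stop about 9–12 mm short, so the last stretch needs a short glide into the stop. First I'll do a mild test shove with a +4 mm lateral correction, to measure the glide.

Call:
arm_command([
  [-0.04,0,0.0096,0],
  [-0.04,0,0,0],
  [-0.03,0,0,0],
  [-0.02,0,0,0],
  [0,0,0,0],
])

```text
time: 5.5
tool_pos: [531.0, 20.8, 53.0]
tcp_rot: [-1.571, 0.003, 3.06]
contact_force: [0.2, 0.7, -0.7]
grip_width: 37.9
```

Call:
arm_command([
  [-0.009,0,0,0],
  [-0.012,0,-0.001,0],
  [-0.025,0,-0.003,0],
])

```text
time: 5.8
tool_pos: [569.1, 22.0, 52.5]
tcp_rot: [-1.57, -0.01, 3.061]
contact_force: [-5.1, -0.8, -1.4]
grip_width: 37.8
```

Call:
arm_command([
  [0,0,0,0],
])

```text
time: 5.9
tool_pos: [575.3, 21.7, 53.3]
tcp_rot: [-1.571, 0.001, 3.06]
contact_force: [0.1, 0.1, 0.3]
grip_width: 37.8
```

Call:
arm_command([
  [0,0,0,0],
  [0.03,0,0,0],
  [0.05,0,0,0],
  [0.05,0,0,0],
  [0.03,0,0,0],
])

```text
time: 6.4
tool_pos: [409.1, 35.3, 53.0]
tcp_rot: [-1.571, -0.003, 3.061]
contact_force: [0.1, 0.4, 0.7]
grip_width: 37.7
```

```bash
python3 m.py -64 0; python3 e.py -64 0
```

```text
tcp [-287.1    0.3] [408.6  35.4  53.2]
top flask [-62.9  -0.1] -0.32 res 265.0 1236
 colour-fit bbox (248, 165, 42, 37)
side flask [-59.9   1.4] -7.33 res 135.25 975
 colour-fit bbox (297, 181, 36, 35)
top R [-237.5  -99.2] 5.95 27 1.1
side R [-224.5  -93.6] -1.15 28 1.19
top L [-164.8   94.9] 0.04 24 0.87
side L [-166.5   98.7] 3.46 28 2.02
R [-11.8   7.4] 0.01 29 0.47
F [-109.9    5. ] 1.14 25 0.36
L [-64.8  50.1] 0.89 25 0.3
S [-67.6 -48.9] -1.52 27 0.4
ch [-26.2   2.1] 0.33 27 0.98
ch [23.   3.1] 0.2 27 0.59
```

Flask is now at about (−66, 0.3) and square. It glided about 8 mm from 0.25 m/s, so deceleration is about 4 m/s². From in contact, a ~0.48 m/s push ending at a TCP command of about −61 should carry it the last ~20 mm with some reserve. First I move up to it gently.

Call:
arm_command([
  [-0.045,0,0,0],
  [-0.045,0,0,0],
  [-0.04,0,0,0],
  [-0.025,0,0,0],
  [-0.008,0,0,0],
])

```text
time: 7.05
tool_pos: [579.9, 20.9, 53.2]
tcp_rot: [-1.571, 0.003, 3.06]
contact_force: [-10.3, 0.1, 8.7]
grip_width: 37.9
```

Call:
arm_command([
  [0,0,0,0],
  [0,0,0,0],
])

```text
time: 7.25
tool_pos: [575.7, 21.6, 53.0]
tcp_rot: [-1.571, -0.001, 3.06]
contact_force: [-0.5, -0.2, -0.4]
grip_width: 37.8
```

```bash
python3 -c "
from h import *
o=bot.get_obs();print(toP(o['tool_pos']).round(2),o['tool_pos'].round(1),np.degrees(o['tcp_rot'][2]-np.pi-PSI),o['contact_force'].round(1))"
```

```text
[-119.44    0.56] [575.7  21.6  53. ] 0.16087585547561006 [-0.5 -0.2 -0.4]
```

The arm overshoots and settles slowly: it read 579.9, then 575.7. I'll back off and rehearse the shove in free space, sampling the motion, before the real one.

Call:
arm_command([
  [0.03,0,0,0],
  [0.04,0,0,0],
  [0.04,0,0,0],
  [0.03,0,0,0],
  [0.01,0,0,0],
])

```text
time: 7.75
tool_pos: [423.0, 34.2, 53.4]
tcp_rot: [-1.571, -0.003, 3.061]
contact_force: [0.1, 0.7, -0.7]
grip_width: 37.8
```

Call:
arm_command([
  [0,0,0,0],
  [0,0,0,0],
  [0,0,0,0],
])

```text
time: 8.05
tool_pos: [428.9, 33.4, 53.5]
tcp_rot: [-1.571, 0.002, 3.06]
contact_force: [0.5, 0.0, 0.3]
grip_width: 37.5
```

```bash
python3 e.py -61 0
cat > d.py <<'E'
from h import *
for i in range(5):
    o=bot.get_obs(); print(round(o['time'],3),toP(o['tool_pos']).round(1),o['dq'].round(2)[:3]); vision.capture('top')
E
python3 d.py
```

```text
R [-8.7 -0.2] 0.03 37 0.24
F [-110.     6.7] 0.48 22 0.33
L [-61.   50.4] 0.95 29 0.38
S [-65.8 -48.5] -0.02 23 0.31
ch [-26.4   5. ] 0.12 26 0.92
ch [22.9  7.3] 89.89 28 0.63
8.1 [-267.    0.] [0.   0.   0.01]
8.15 [-267.3    0. ] [ 0.   -0.    0.01]
8.2 [-267.5    0. ] [-0.   -0.    0.01]
8.25 [-2.678e+02  1.000e-01] [ 0.   -0.    0.01]
8.3 [-2.68e+02  1.00e-01] [ 0.   -0.    0.01]
```

Call:
arm_command([
  [-0.01,0,0,0],
  [-0.048,0,0,0],
])

```text
time: 8.55
tool_pos: [481.8, 29.5, 52.8]
tcp_rot: [-1.571, -0.006, 3.061]
contact_force: [0.7, -0.6, -0.0]
grip_width: 37.9
```

```bash
python3 d.py
```

```text
8.55 [-213.7    0.6] [ 0.01  0.73 -1.41]
8.6 [-2.01e+02 -1.00e-01] [-0.01 -0.07  0.08]
8.65 [-2.036e+02 -1.000e-01] [ 0.   -0.04  0.12]
8.7 [-2.07e+02  1.00e-01] [ 0.   -0.03  0.09]
8.75 [-2.092e+02  2.000e-01] [ 0.   -0.02  0.06]
```

The rehearsal shows a 0.48 m/s row overshoots its command by about 9 mm and stops within 50 ms. I'll rehearse the exact candidate, then again with a braking reverse row, to get the speed and the peak.

```bash
cat > d.py <<'E'
from h import *
import sys
for i in range(int(sys.argv[1])):
    o=bot.get_obs(); q=o['joint_positions']; print(round(o['time'],3),toP(o['tool_pos']).round(1),'q',q[1:3].round(4),q[4].round(4),'dq',o['dq'][[1,2,4]].round(3),o['contact_force'].round(1)); 
    if i<int(sys.argv[1])-1: vision.capture('top')
E
python3 d.py 1
```

```text
8.8 [-2.104e+02  2.000e-01] q [0.4546 1.8249] 0.8632 dq [-0.017  0.031 -0.001] [ 0.2 -0.6  0.4]
```

Call:
arm_command([
  [0.025,0,0,0],
  [0.025,0,0,0],
  [0.015,0,0,0],
  [0,0,0,0],
  [0,0,0,0],
])

```text
time: 9.3
tool_pos: [420.8, 34.2, 53.7]
tcp_rot: [-1.571, 0.001, 3.06]
contact_force: [-0.3, -0.6, 0.2]
grip_width: 37.9
```

Call:
arm_command([
  [0,0,0,0],
  [0,0,0,0],
  [0,0,0,0],
  [-0.015,0,0,0],
])

```text
time: 9.7
tool_pos: [434.0, 33.2, 53.0]
tcp_rot: [-1.571, -0.002, 3.06]
contact_force: [-1.0, -0.1, -0.5]
grip_width: 38.0
```

```bash
python3 d.py 1
```

```text
9.7 [-2.616e+02  2.000e-01] q [0.3818 1.957 ] 0.8051 dq [ 0.23  -0.428  0.162] [-1.  -0.1 -0.5]
```

Call:
arm_command([
  [-0.05,0,0,0],
])

```text
time: 9.8
tool_pos: [481.8, 29.5, 52.8]
tcp_rot: [-1.571, -0.006, 3.061]
contact_force: [1.8, -0.4, 0.1]
grip_width: 38.1
```

```bash
python3 d.py 1
```

```text
9.8 [-213.7    0.6] q [0.4524 1.8292] 0.8658 dq [ 0.759 -1.445  0.578] [ 1.8 -0.4  0.1]
```

Call:
arm_command([
  [0.05,0,0,0],
])

```text
time: 9.9
tool_pos: [460.0, 29.8, 55.0]
tcp_rot: [-1.57, 0.028, 3.059]
contact_force: [0.7, 0.5, 0.8]
grip_width: 37.7
```

```bash
python3 d.py 8
```

```text
9.9 [-235.4   -1. ] q [0.4009 1.9151] 0.7976 dq [-0.914  1.833 -0.555] [0.7 0.5 0.8]
9.95 [-2.642e+02  2.000e-01] q [0.3869 1.9611] 0.8024 dq [-0.021  0.205  0.18 ] [-14.2   3.5  -4.2]
10.0 [-266.4    0.3] q [0.3857 1.9629] 0.8062 dq [-0.023 -0.057 -0.002] [-2.2 -0.9  1.1]
10.05 [-263.6    0.3] q [0.3845 1.9594] 0.805 dq [-0.02  -0.069 -0.024] [ 1.1 -0.4  0.3]
10.1 [-2.612e+02  2.000e-01] q [0.3835 1.9565] 0.8041 dq [-0.019 -0.047 -0.01 ] [ 0.8  0.4 -0. ]
10.15 [-2.599e+02  1.000e-01] q [0.3827 1.9548] 0.8037 dq [-0.014 -0.025 -0.002] [ 0.2  0.6 -0. ]
10.2 [-2.593e+02  1.000e-01] q [0.3822 1.9541] 0.8037 dq [-0.008 -0.009  0.   ] [-0.2 -0.2 -0.1]
10.25 [-2.591e+02  1.000e-01] q [0.3818 1.9539] 0.8038 dq [-0.006 -0.     0.002] [-0.  -0.3 -0.3]
```

Speed at row end is 0.54 m/s, and the reverse row brakes within about 7 mm. Plan: start at rest at about −131, then rows −15, −50, +50, for a finger peak of about −64, clear of the crosshead. First the gentle approach.

Call:
arm_command([
  [-0.035,0,0,0],
  [-0.035,0,0,0],
  [-0.03,0,0,0],
  [-0.018,0,0,0],
  [-0.01,0,0,0],
])

```text
time: 10.75
tool_pos: [565.1, 22.2, 53.8]
tcp_rot: [-1.571, 0.003, 3.06]
contact_force: [-0.7, -0.2, -0.3]
grip_width: 37.7
```

Call:
arm_command([
  [0,0,0,0],
  [0,0,0,0],
  [0,0,0,0],
  [0,0,0,0],
  [0,0,0,0],
])

```text
time: 11.25
tool_pos: [562.5, 22.7, 53.5]
tcp_rot: [-1.571, 0.0, 3.06]
contact_force: [0.3, 0.3, 0.5]
grip_width: 37.9
```

```bash
python3 d.py 2; python3 -c "
from h import *
p=vision.capture('top');b=brass(p,px(p,toW(-62,0,29)),40); ys,xs=np.nonzero(b)
P=np.array([toP(ray(p,(x,y),88)) for x,y in zip(xs,ys)]);print(P.min(0),P.max(0),len(P))"
```

```text
11.25 [-132.7    0.5] q [0.5668 1.6083] 0.9665 dq [ 0.003 -0.004 -0.   ] [0.3 0.3 0.5]
11.3 [-132.6    0.5] q [0.567 1.608] 0.9665 dq [ 0.004 -0.003  0.001] [ 0.8 -0.3 -0.5]
[-51.45245141 -48.73420658] [-22.32209014  48.04624194] 275
```

Call:
arm_command([
  [-0.015,0,0,0],
  [-0.05,0,0,0],
  [0.05,0,0,0],
  [0.03,0,0,0],
  [0,0,0,0],
])

```text
time: 11.85
tool_pos: [543.6, 24.5, 51.5]
tcp_rot: [-1.571, -0.007, 3.061]
contact_force: [-0.6, 0.2, -0.0]
grip_width: 37.9
```

Call:
arm_command([
  [0.04,0,0,0],
  [0.04,0,0,0],
  [0.04,0,0,0],
  [0.02,0,0,0],
  [0,0,0,0],
])

```text
time: 12.35
tool_pos: [406.1, 35.5, 53.7]
tcp_rot: [-1.571, -0.001, 3.061]
contact_force: [0.6, -0.1, 0.2]
grip_width: 37.7
```

```bash
cat > f.py <<'E'
from h import *
p=vision.capture('top'); s=vision.capture('side')
k=5;x0,y0=225,115
A=cv2.resize(p['img'][y0:y0+85,x0:x0+80],None,fx=k,fy=k,interpolation=cv2.INTER_CUBIC)[:,:,::-1].copy()
def dr(q,o,k,x,y,z): return np.int32((px(q,toW(x,y,z))-o+.5)*k)
for X,col in((0,(0,0,255)),(-10,(0,255,0))):
    P=flask_pts()+[X,0]
    for z in(0,58): cv2.polylines(A,[np.array([dr(p,[x0,y0],k,a,b,z) for a,b in P if a<X-25])],False,col,1)
x1,y1=295,165
B=cv2.resize(s['img'][y1:y1+85,x1:x1+80],None,fx=k,fy=k,interpolation=cv2.INTER_CUBIC)[:,:,::-1].copy()
cv2.imwrite('pics/f%d.png'%p['shot'],np.hstack([A,B])); print('pics/f%d.png'%p['shot'])
for X in(0,-5,-10,-15):
    c,u,n,sd=edge(p,toW(X-42.5,32,0)[:2],toW(X-42.5,-32,0)[:2],30,2.5); a=np.degrees(np.arctan2(u[1],u[0])-PSI); print('front bottom',X,toP(c).round(1),((a+45)%90-45).round(2),n,sd.round(2))
E
python3 f.py
```

```text
pics/f40.png
front bottom 0 [-43.2   2.9] -1.08 23 0.31
front bottom -5 [-43.4  -0.6] -0.52 28 0.43
front bottom -10 [-46.2  -0.4] -0.11 35 0.24
front bottom -15 [-63.8  -2.1] 0.28 35 0.24
```

View pics/f40.png

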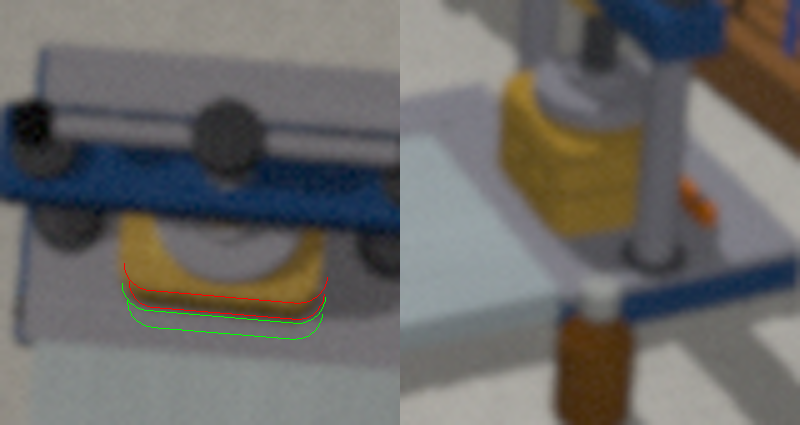

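The crop shows the flask under the platen. Its front edges at (125–325, 290–318) lie on the red "home" outline, and the bottom front edge fits at x = −43.3 against −42.5 at home. It looks centred between the columns, and the bottle and orange stop are untouched. The gripper is clear, so I'm handing in.

```bash
python3 -c "
from h import *
print(bot.get_obs()['contact_force'].round(1)); print(job.close_job())"
```

```text
[ 0.1  0.7 -0.1]
the job is handed in; nothing more can be done
None
```

I slid the large brass flask along the shelf and under the platen, and my last measurement puts it at home within about 1–2 mm. I could not see directly that its rear face touches the orange stop, because the crosshead and a column hide it. The job is handed in.

- **How it was moved:** I pushed with two low fingertips, which squared the flask and corrected about 4 mm of sideways offset. With the tool pointing down, the gripper's palm would have hit the crosshead about 10 mm before the flask was home. So I gave a braked shove of roughly 0.5 m/s that I had rehearsed in free space. The flask covered the last stretch by gliding, without the fingers on it.
- **Position along the press:** the front bottom edge measured −43.3 mm, against −42.5 mm for home. The camera calibration is good to about 2 mm.
- **Squareness and centring:** the yaw fits gave −0.1 to −1.1°, mostly near −0.5°. The flask is about 1 mm left of centre between the columns.
- **At hand-in:** the gripper was backed off and touching nothing, at about 12.5 s. I saw nothing else moved, though I only re-checked the area around the press.
- **Checks that disagreed:** partway along, the side view put the flask at about +5 mm in y and the top view at −4 mm. I backed off, took a clear top view and used its fit of −4 mm. Some later edge fits locked onto the platen or a shadow, and I discarded those.

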